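# Restock the staining caddy

### The arm

A 6-joint arm with a two-finger parallel gripper is mounted at the origin on the work surface. World frame = base frame: x ahead of the robot, y to its left, z up, the work surface at z = 0. Lengths are in m, angles in rad, forces in N, time in s.
With the tool pointing down it reaches from about 0.375 to 0.975 m from the base axis. Payload 3.8 kg.
Tool frame: the origin (TCP) lies at the very end of the fingers, on their centre line; the grasp point (between the pads) lies 19 mm behind it; z points along the fingers, y is the line along which they close (so a half turn about z gives the same grasp; the last joint's range is limited). The gripper opens to 88 mm and grips with 3 to 60 N. Pads are 18 mm wide; open, the fingers measure 123 mm over their backs; the gripper's body (75 mm by 187 mm) begins 45 mm behind the grasp point.
Start: joints at [-1.337, 0.264, 1.604, -0, 1.274, -0.037], TCP at [0.181, -0.65, 0.213] pointing down, gripper open.
Joint ranges: [-2.63, 2.63], [-0.94, 2.18], [0.31, 2.57], [-1.31, 4.45], [0, 2.66], [-2.55, 2.55]. Speed limits (rad/s): [2.57, 2.57, 3.14, 3.14, 3.14, 3.14].

### API

Orientations are given as a unit quaternion [w, x, y, z].
In Python, from station import robot, optics, close_job gives the robot as it stands.
- The arm moves only by the shell command python3 -m jog, which reads ROWS from standard input. ROWS is a JSON list of rows, 1 to 5 of them, each of 7 numbers: a rotation vector rx, ry, rz in a scale on which 1.0 is 2 rad, then dx, dy, dz in fractions of the full range, 1 being 1 m, then the finger opening in m; each row is the pose to reach, as a shift and turn from the pose commanded when the command began, along the tool's axes at that moment; what a row does not reach only later rows make up. A row lasts 1/10 s, in which the tool goes at most 0.05 m and 0.15 rad, less where a joint would pass 70% of its speed; a pose out of reach is approached as far as the arm can. The fingers move at their own pace and stop on an object; the grip force is fixed at half the most. Time passes only in rows, so rows that do not move let the fingers close. It prints the time, the measured TCP pose, the force, the opening and the grip force at its end. Shift and turn numbers lie between -1 and 1, and a call with a number outside is refused. Input that does not fit is refused with a message, and nothing moves.
- robot.read_state(): the state, without advancing time (a new reading comes with each control period).
- optics.read_camera(name): name is "scene" or "top" or "wrist"; returns the picture (384x512x3 uint8, red, green, blue); there is no depth.
- optics.camera_params(name): a dict with "camera_matrix" (3x3 intrinsics, pixels), "cam_to_world" (4x4, takes a point from camera to world coordinates). Camera axes: x right, y down, z forward; pixel columns grow to the right and rows downward; lengths in m; the calibration is good to about 2 mm. A picture is of the moment at which its call begins: read the wrist's pose just before it. camera_params takes no time and is no camera call; for the wrist camera it gives the pose at the moment of the call.
- close_job(): hands the job in; it is judged then, once.
The state is a dict: "clock": time; "q": joint angles; "qvel": joint speeds; "joint_torque": joint torques, N m; "tool_pos": TCP position; "tcp_rot": TCP orientation; "force": force on the tool from outside, world axes, zero at the start; "ft_torque": the same for the moment, N m; "opening": finger opening in m; "gripper_force": force on a finger pad.
Only numpy, scipy, OpenCV 4.12 (cv2) and the standard library are available. Lean on these libraries where they do the work, as an engineer would, in place of code of your own. Each camera call takes 0.05 s, during which the arm holds its last target. There are 200 camera calls.

### The job

Gather the green, red, blue and yellow dropper bottles (the ones with a pointed nozzle) into the grey caddy, each standing upright in the compartment whose floor pad has the colour of its cap. Set them down rather than dropping them, and do not knock any over. Leave the black-capped dropper and the green pot with the flat lid standing where they are.

Things in the scene. Friction and masses are not known exactly. Their poses are not given: they have to be found in the camera images.
- bottle_green: Squeeze dropper bottle with a green cap and a white pointed nozzle on it: white round body 38 mm in diameter and 64 mm high, cap 33 mm in diameter from 68 to 83 mm, nozzle 14 mm wide tapering up to 105 mm (a white dot on the cap from above). About 90 g, loose, standing upright on the table. Origin at the centre of its underside.
- bottle_red: Squeeze dropper bottle with a red cap and a white pointed nozzle on it: white round body 38 mm in diameter and 64 mm high, cap 33 mm in diameter from 68 to 83 mm, nozzle 14 mm wide tapering up to 105 mm (a white dot on the cap from above). About 90 g, loose, standing upright on the table. Origin at the centre of its underside.
- bottle_blue: Squeeze dropper bottle with a blue cap and a white pointed nozzle on it: white round body 38 mm in diameter and 64 mm high, cap 33 mm in diameter from 68 to 83 mm, nozzle 14 mm wide tapering up to 105 mm (a white dot on the cap from above). About 90 g, loose, standing upright on the table. Origin at the centre of its underside.
- bottle_yellow: Squeeze dropper bottle with a yellow cap and a white pointed nozzle on it: white round body 38 mm in diameter and 64 mm high, cap 33 mm in diameter from 68 to 83 mm, nozzle 14 mm wide tapering up to 105 mm (a white dot on the cap from above). About 90 g, loose, standing upright on the table. Origin at the centre of its underside.
- bottle_black: Squeeze dropper bottle with a black cap and a white pointed nozzle on it: white round body 38 mm in diameter and 64 mm high, cap 33 mm in diameter from 68 to 83 mm, nozzle 14 mm wide tapering up to 105 mm (a white dot on the cap from above). About 90 g, loose, standing upright on the table. Origin at the centre of its underside. Stays where it is.
- pot_green: Green-lidded pot that looks like the green dropper but has a wider, flat, plain green lid and no nozzle: white body 38 mm in diameter, lid 44 mm, 68 mm high in all. About 90 g, loose. Origin at the centre of its underside. Stays where it is.
- pad_green: Flat green pad, 62 x 62 x 2 mm, fixed to the floor in the middle of one compartment of the caddy. Origin at the centre of its underside (5 mm above the table), its x and y axes along the caddy's walls. The caddy is a fixed grey open tray, 151 x 151 mm outside, 28 mm high, walls 5 mm.
- pad_red: Flat red pad, 62 x 62 x 2 mm, fixed to the floor in the middle of one compartment of the caddy. Origin at the centre of its underside (5 mm above the table), its x and y axes along the caddy's walls. A cross divider as high as the walls makes 2 x 2 compartments 68 mm wide inside, 73 mm apart centre to centre.
- pad_blue: Flat blue pad, 62 x 62 x 2 mm, fixed to the floor in the middle of one compartment of the caddy. Origin at the centre of its underside (5 mm above the table), its x and y axes along the caddy's walls. The caddy stands to the left or to the right of the bottles.
- pad_yellow: Flat yellow pad, 62 x 62 x 2 mm, fixed to the floor in the middle of one compartment of the caddy. Origin at the centre of its underside (5 mm above the table), its x and y axes along the caddy's walls. On the side without the caddy stands a shallow kit box, its lid raised to 90 mm; clutter under 40 mm high lies among the bottles.

How it is judged:
At the end, for the whole second after the job is handed in: Each coloured dropper stands released, at rest and upright (0.1 rad) on the pad of its colour, foot within 24 mm of the pad centre and at most 6 mm above the pad's underside. The black-capped dropper and the flat-lidded green pot are upright (0.1 rad), within 25 mm of their starts (horizontal distance between bottle_green and pad_green below 0.024 m and z of bottle_green in the frame of pad_green below 0.006 m and angle between each of bottle_green, bottle_red, bottle_blue, bottle_yellow, bottle_black, pot_green's own z axis and vertical below 0.1 rad and linear speed of each of bottle_green, bottle_red, bottle_blue, bottle_yellow below 0.02 m/s and horizontal distance between bottle_red and pad_red below 0.024 m and z of bottle_red in the frame of pad_red below 0.006 m and horizontal distance between bottle_blue and pad_blue below 0.024 m and z of bottle_blue in the frame of pad_blue below 0.006 m and horizontal distance between bottle_yellow and pad_yellow below 0.024 m and z of bottle_yellow in the frame of pad_yellow below 0.006 m and distance of each of bottle_black, pot_green from where it was at the start of the episode below 0.025 m); the robot touches nothing.
It fails at once if a coloured bottle is dropped or thrown (out of the fingers with its foot more than 45 mm above the table) ((height (world z) of bottle_green above 0.045 m and contact force between the fingers and bottle_green below 0.01 N) or (height (world z) of bottle_red above 0.045 m and contact force between the fingers and bottle_red below 0.01 N) or (height (world z) of bottle_blue above 0.045 m and contact force between the fingers and bottle_blue below 0.01 N) or (height (world z) of bottle_yellow above 0.045 m and contact force between the fingers and bottle_yellow below 0.01 N)).
It fails at once if a coloured bottle is knocked over (angle between any of bottle_green, bottle_red, bottle_blue, bottle_yellow's own z axis and vertical above 1 rad).
It fails at once if the black-capped dropper is moved more than 25 mm or knocked over (distance of bottle_black from where it was at the start of the episode above 0.025 m or angle between bottle_black's own z axis and vertical above 0.5 rad).
It fails at once if the green flat-lidded pot is moved more than 25 mm or knocked over (distance of pot_green from where it was at the start of the episode above 0.025 m or angle between pot_green's own z axis and vertical above 0.5 rad).
It also fails if it takes over 104 s, if anything falls off the work surface, if the arm or the gripper's body presses on something with over 40 N, if the wrist force passes 120 N, or if a joint passes its speed limit or range.

## Working session

There is one attempt and no reset: what is moved stays moved. The work goes in short steps, Python scripts to look and compute and a shell command to move; the robot and the scene stay as the last step left them, time stands still between calls to the robot, and variables do not carry over. Pictures are saved under pics/ and viewed, at most 14 in all, crops included, and the job is handed in when it is done.

```bash
mkdir -p pics; ls; python3 - <<'E'
from station import robot, optics
import cv2
s=robot.read_state();print(s)
for n in("top","scene"):
    cv2.imwrite(f"pics/{n}0.png",optics.read_camera(n)[:,:,::-1]);p=optics.camera_params(n);print(n,p)
E
```

```text
pics
{'clock': 0.0, 'q': array([-1.33685627e+00,  2.64770848e-01,  1.60533322e+00,  1.50591167e-05,
        1.27367729e+00, -3.69199096e-02]), 'qvel': array([-0.00020106, -0.00040921, -0.00141746,  0.00073123,  0.00222085,
        0.00127872]), 'joint_torque': array([ 2.97565311e-04, -5.02115715e+01, -3.56876349e+01,  7.25193671e-02,
        2.94231554e-02, -2.07104399e-04]), 'tool_pos': array([ 0.18042124, -0.64967032,  0.21159814]), 'tcp_rot': array([-1.08975854e-03,  9.90843074e-01,  1.35014095e-01, -1.00468513e-04]), 'force': array([ 0.5473229 , -0.97059242,  0.66663663]), 'ft_torque': array([-0.0015596,  0.0120051,  0.0218152]), 'gripper_force': 0.0, 'opening': 0.08852493411463655}
top {'camera_matrix': array([[406.47002746,   0.        , 252.51285015],
       [  0.        , 406.47002746, 187.19966853],
       [  0.        ,   0.        ,   1.        ]]), 'cam_to_world': array([[ 0.00942323, -0.99734762,  0.07217292,  0.50649628],
       [-0.99992457, -0.00882972,  0.00853813, -0.02460151],
       [-0.00787821, -0.07224793, -0.99735559,  1.1466979 ],
       [ 0.        ,  0.        ,  0.        ,  1.        ]])}
scene {'camera_matrix': array([[457.69143414,   0.        , 250.09435646],
       [  0.        , 457.69143414, 201.88767704],
       [  0.        ,   0.        ,   1.        ]]), 'cam_to_world': array([[-0.85846481,  0.27917377, -0.43023271,  1.09088692],
       [ 0.51285101,  0.47494613, -0.71512937,  0.83661347],
       [ 0.00469199, -0.83455867, -0.55089909,  0.6873821 ],
       [ 0.        ,  0.        ,  0.        ,  1.        ]])}
```

View pics/top0.png

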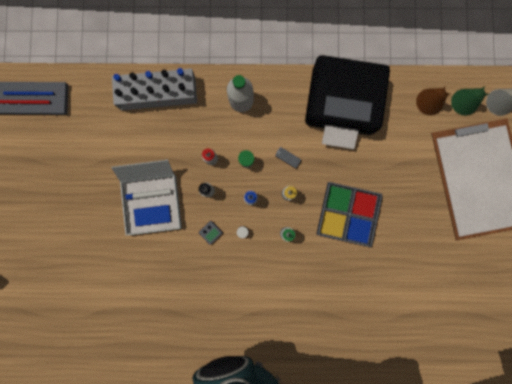

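View pics/scene0.png

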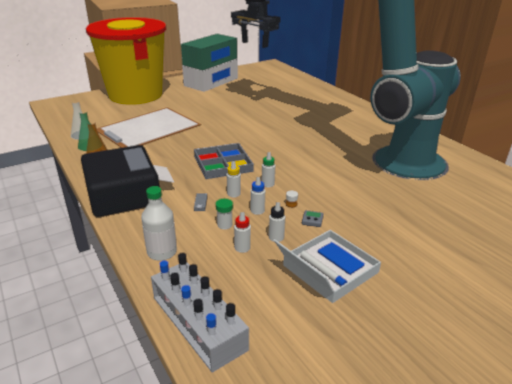

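Top view: droppers red (208,156), black (206,189), blue (251,198), yellow (290,192), green (288,235); pot (246,159). Pads: green (340,199), red (365,205), yellow (334,225), blue (360,231). The scene view confirms the heights and order.

```bash
cat > h.py <<'E'
import numpy as np, cv2
from station import robot, optics
from scipy.spatial.transform import Rotation as R
HUE={'red':(-8,8),'yellow':(20,35),'green':(50,90),'blue':(105,130)}
def mask(img,c):
    h=cv2.cvtColor(img,cv2.COLOR_RGB2HSV).astype(int); a,b=HUE[c]
    hh=np.where(h[...,0]>170,h[...,0]-180,h[...,0])
    return ((hh>=a)&(hh<=b)&(h[...,1]>120)&(h[...,2]>50)).astype(np.uint8)
def blobs(img,c,amin=12):
    n,_,st,ce=cv2.connectedComponentsWithStats(mask(img,c))
    return [(ce[i],st[i]) for i in range(1,n) if st[i,4]>=amin]
def ray(p,uv):
    d=np.linalg.inv(p['camera_matrix'])@[uv[0],uv[1],1]; T=p['cam_to_world']
    return T[:3,3],T[:3,:3]@d
def onz(p,uv,z):
    o,d=ray(p,uv); return o+d*(z-o[2])/d[2]
def proj(p,X):
    T=p['cam_to_world']; c=T[:3,:3].T@(np.asarray(X)-T[:3,3]); u=p['camera_matrix']@c; return u[:2]/u[2]
def totool(dxyz):  # world shift -> tool axes
    w,x,y,z=robot.read_state()['tcp_rot']; return R.from_quat([x,y,z,w]).inv().apply(dxyz)
E
python3 - <<'E'
from h import *
img=cv2.imread('pics/top0.png')[:,:,::-1].copy();p=optics.camera_params('top')
im2=cv2.imread('pics/scene0.png')[:,:,::-1].copy();p2=optics.camera_params('scene')
for c in HUE:
    for ce,s in blobs(img,c):
        if 190<ce[0]<390 and 140<ce[1]<250: print(c,ce.round(1),s,'z.076',onz(p,ce,.076)[:2].round(4),'z.007',onz(p,ce,.007)[:2].round(4))
for c in HUE:
    for ce,s in blobs(im2,c):
        if 190<ce[0]<300 and 140<ce[1]<250: print('scene',c,ce.round(1),s,'z.076',onz(p2,ce,.076)[:2].round(4),'z.007',onz(p2,ce,.007)[:2].round(4))
b=[onz(p,(206,189),.08),onz(p,(243,233),.02)];print('black,white',b)
E
```

```text
red [207.8 154. ] [202 148  13  13 121] z.076 [0.6715 0.1043] z.007 [0.6822 0.1126]
red [364.1 204.1] [352 191  25  27 510] z.076 [ 0.5421 -0.3089] z.007 [ 0.5444 -0.3273]
yellow [290.8 192.1] [285 186  13  13 118] z.076 [ 0.5719 -0.1166] z.007 [ 0.5761 -0.1225]
yellow [332.9 223.7] [321 211  25  27 507] z.076 [ 0.4899 -0.227 ] z.007 [ 0.4888 -0.2401]
green [246.  158.2] [239 151  15  15 165] z.076 [0.661  0.0027] z.007 [0.6709 0.0044]
green [338.3 198.2] [327 186  24  25 440] z.076 [ 0.5569 -0.2414] z.007 [ 0.5602 -0.2554]
green [288.9 234.3] [284 230  11  10  56] z.076 [ 0.4612 -0.1118] z.007 [ 0.4583 -0.1174]
blue [250.5 196.9] [245 192  12  11  92] z.076 [ 0.5583 -0.0104] z.007 [ 0.5616 -0.0095]
blue [358.7 229.8] [347 217  25  26 492] z.076 [ 0.4748 -0.2942] z.007 [ 0.4728 -0.3116]
scene red [207.9 155.8] [199 153  19   7  93] z.076 [ 0.5947 -0.2234] z.007 [ 0.5387 -0.3431]
scene red [241.7 222.1] [235 216  14  12 120] z.076 [0.6726 0.105 ] z.007 [0.6254 0.0225]
scene yellow [235.2 167. ] [227 160  20  15 155] z.076 [ 0.5595 -0.1267] z.007 [ 0.4995 -0.2354]
scene green [268.4 161.5] [264 158  10   7  53] z.076 [ 0.4639 -0.1074] z.007 [ 0.3932 -0.214 ]
scene green [213.6 166.2] [205 163  19   7  80] z.076 [ 0.6087 -0.1604] z.007 [ 0.5543 -0.2729]
scene green [223.7 205.2] [216 199  16  14 184] z.076 [0.6754 0.0235] z.007 [ 0.6285 -0.0683]
scene blue [230.  152.5] [221 150  19   7  86] z.076 [ 0.5304 -0.2093] z.007 [ 0.4672 -0.3273]
scene blue [257.7 186.8] [252 182  12  10  81] z.076 [ 0.5608 -0.0075] z.007 [ 0.501  -0.1027]
black,white [array([0.57785086, 0.10694304, 0.08      ]), array([0.46118794, 0.01007995, 0.02      ])]
```

```bash
cat > go.py <<'E'
import sys
from h import *
B=dict(yellow=(.5719,-.1166),green=(.4625,-.1105),blue=(.559,-.010),red=(.672,.1045))
P=dict(yellow=(.4888,-.2401),green=(.5602,-.2554),blue=(.4728,-.3116),red=(.5444,-.3273))
s=robot.read_state(); print('t',s['clock'],'at',s['tool_pos'].round(4),'open',round(s['opening'],4))
for k in B:
    print(k,'bottle',totool([*(B[k]-s['tool_pos'][:2]),0]).round(4),'pad',totool([*(P[k]-s['tool_pos'][:2]),0]).round(4),'b->p',totool([*np.subtract(P[k],B[k]),0]).round(4))
E
python3 go.py
```

```text
t 0.1 at [ 0.1804 -0.6497  0.2117] open 0.0886
yellow bottle [ 0.5198 -0.409   0.0009] pad [ 0.4067 -0.3122  0.0007] b->p [-0.1131  0.0968 -0.0002]
green bottle [ 0.416  -0.4441  0.001 ] pad [ 0.4714 -0.2784  0.0006] b->p [ 0.0554  0.1658 -0.0003]
blue bottle [ 0.5359 -0.5151  0.0011] pad [ 0.3722 -0.2476  0.0006] b->p [-0.1637  0.2676 -0.0006]
red bottle [ 0.6754 -0.5952  0.0013] pad [ 0.437  -0.2133  0.0005] b->p [-0.2384  0.3819 -0.0008]
```

```bash
R='x'; echo '[[0,0,0,0.035,-0.027,0,0.07],[0,0,0,0.07,-0.055,0,0.07],[0,0,0,0.105,-0.082,0,0.07],[0,0,0,0.14,-0.11,0,0.07],[0,0,0,0.173,-0.136,0,0.07]]' | python3 -m jog
echo '[[0,0,0,0.035,-0.027,0,0.07],[0,0,0,0.07,-0.055,0,0.07],[0,0,0,0.105,-0.082,0,0.07],[0,0,0,0.14,-0.11,0,0.07],[0,0,0,0.173,-0.136,0,0.07]]' | python3 -m jog; python3 go.py
```

```text
clock: 0.6
tool_pos: [0.3115, -0.4711, 0.2123]
tcp_rot: [-0.0, 0.991, 0.135, -0.0]
force: [-0.2, 0.2, 0.1]
opening: 0.07
gripper_force: 0.0
clock: 1.1
tool_pos: [0.4417, -0.2938, 0.2125]
tcp_rot: [-0.0, 0.991, 0.135, -0.0]
force: [1.0, -0.1, -0.6]
opening: 0.0703
gripper_force: 0.0
t 1.1 at [ 0.4417 -0.2938  0.2125] open 0.0703
yellow bottle [ 0.1729 -0.1359  0.    ] pad [ 0.0597 -0.0391  0.    ] b->p [-0.1131  0.0968 -0.    ]
green bottle [ 6.910e-02 -1.711e-01  1.000e-04] pad [ 0.1244 -0.0053 -0.    ] b->p [ 5.540e-02  1.658e-01 -1.000e-04]
blue bottle [ 1.889e-01 -2.421e-01  1.000e-04] pad [ 0.0252  0.0255 -0.    ] b->p [-1.638e-01  2.675e-01 -1.000e-04]
red bottle [ 3.285e-01 -3.221e-01  1.000e-04] pad [ 0.09    0.0598 -0.0001] b->p [-2.385e-01  3.819e-01 -1.000e-04]
```

Precise motion. Stop above yellow and check with the wrist camera before the first descent.

```bash
echo '[[0,0,0,0.035,-0.027,0,0.07],[0,0,0,0.07,-0.055,0,0.07],[0,0,0,0.105,-0.082,0,0.07],[0,0,0,0.14,-0.11,0,0.07],[0,0,0,0.173,-0.136,0,0.07]]' | python3 -m jog | tail -1
echo '[[0,0,0,0,0,0,0.07],[0,0,0,0,0,0,0.07]]' | python3 -m jog|head -2
python3 - <<'E'
from h import *
p=optics.camera_params('wrist');im=optics.read_camera('wrist')
cv2.imwrite('pics/w0.png',im[:,:,::-1]);print(p['cam_to_world'].round(3))
for c in('yellow','green','blue','red'):
    for ce,s in blobs(im,c,60): print(c,ce.round(0),s,onz(p,ce,.083)[:2].round(4),onz(p,ce,.007)[:2].round(4))
E
```

```text
gripper_force: 0.0
clock: 1.8
tool_pos: [0.5713, -0.1176, 0.2122]
[[ 0.27  -0.929 -0.254  0.636]
 [-0.963 -0.26  -0.072 -0.1  ]
 [ 0.001  0.264 -0.965  0.384]
 [ 0.     0.     0.     1.   ]]
yellow [249. 177.] [235 163  29  29 586] [ 0.5723 -0.116 ] [ 0.5564 -0.12  ]
yellow [305. 242.] [290 218  31  45 612] [ 0.5145 -0.2016] [ 0.4839 -0.2272]
yellow [ 98. 268.] [ 86 255  29  37 225] [0.4122 0.0321] [0.3559 0.0655]
yellow [409. 272.] [404 260  11  24  96] [ 0.5109 -0.3382] [ 0.4794 -0.3983]
yellow [ 98. 301.] [ 88 293  22  17 132] [0.3644 0.0264] [0.296  0.0584]
yellow [404. 301.] [392 293  23  17 107] [ 0.47   -0.3501] [ 0.4282 -0.4132]
yellow [457. 326.] [387 322 125   9 623] [ 0.4533 -0.4337] [ 0.4073 -0.5179]
yellow [325. 329.] [311 328  30   3  61] [ 0.4026 -0.2676] [ 0.3438 -0.3099]
green [166.  64.] [ 146   42   43   45 1433] [ 0.6621 -0.0043] [0.6689 0.0199]
green [343. 200.] [ 316  175   55   52 1573] [ 0.5751 -0.2268] [ 0.5599 -0.2588]
green [213. 259.] [210 253   7  13  68] [ 0.4619 -0.1007] [ 0.4181 -0.1009]
blue [157. 163.] [141 149  32  30 584] [ 0.5601 -0.0134] [0.5411 0.0085]
blue [372. 253.] [358 243  25  19 130] [ 0.5226 -0.2851] [ 0.4941 -0.3318]
red [66. 26.] [ 43   5  43  40 977] [0.6695 0.0968] [0.6781 0.1465]
red [385. 222.] [ 359  198   54   50 1375] [ 0.5632 -0.2838] [ 0.545  -0.3302]
```

View pics/w0.png

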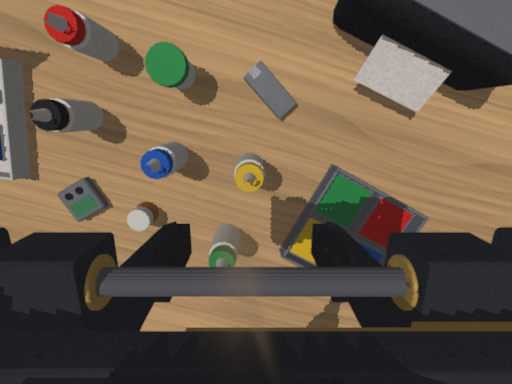

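Wrist view: yellow cap at (249,177), giving (0.572, -0.116), which agrees with the top view. The pads agree to 3 mm. Descend and grasp.

```bash
echo '[[0,0,0,0.001,-0.001,0.05,0.07],[0,0,0,0.001,-0.001,0.1,0.07],[0,0,0,0.001,-0.001,0.14,0.07],[0,0,0,0.001,-0.001,0.164,0.07],[0,0,0,0.001,-0.001,0.164,0.07]]' | python3 -m jog
echo '[[0,0,0,0,0,0,0.02],[0,0,0,0,0,0,0.02],[0,0,0,0,0,0,0.02],[0,0,0,0,0,0,0.02],[0,0,0,0,0,0,0.02]]' | python3 -m jog
```

```text
clock: 2.35
tool_pos: [0.567, -0.1178, 0.0442]
tcp_rot: [-0.002, 0.991, 0.134, -0.005]
force: [-0.1, 0.6, 1.0]
opening: 0.0699
gripper_force: 0.0
clock: 2.85
tool_pos: [0.573, -0.1173, 0.0501]
tcp_rot: [0.0, 0.991, 0.135, 0.001]
force: [-0.2, 1.0, 2.5]
opening: 0.0321
gripper_force: 19.4
```

```bash
echo '[[0,0,0,0,0,0,0.02],[0,0,0,0,0,-0.01,0.02],[0,0,0,0,0,-0.02,0.02],[0,0,0,0,0,-0.03,0.02],[0,0,0,0,0,-0.03,0.02]]' | python3 -m jog
python3 - <<'E'
from h import *
im=optics.read_camera('scene');cv2.imwrite('pics/s1.png',cv2.resize(im[90:270,160:340,::-1],None,fx=3,fy=3))
E
```

```text
clock: 3.35
tool_pos: [0.5738, -0.1176, 0.0812]
tcp_rot: [0.001, 0.991, 0.135, 0.002]
force: [0.3, -0.1, -0.1]
opening: 0.0312
gripper_force: 30.0
```

View pics/s1.png

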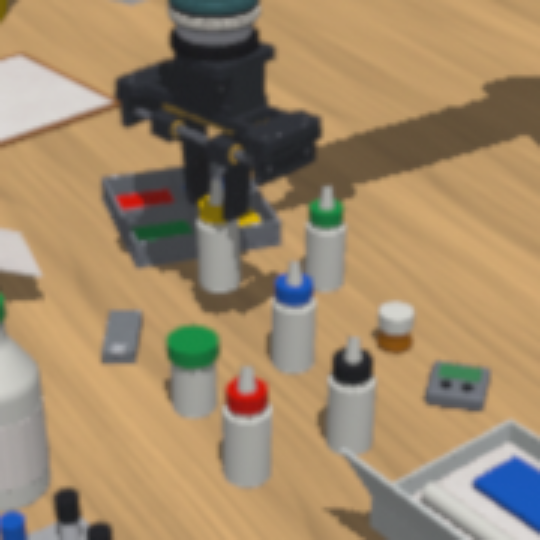

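The picture shows yellow held by the cap, upright and lifted; all the others are standing. Carry on to its pad.

```bash
echo '[[0,0,0,0,0,-0.05,0.02],[0,0,0,-0.035,0.03,-0.05,0.02],[0,0,0,-0.07,0.06,-0.05,0.02],[0,0,0,-0.1,0.085,-0.05,0.02],[0,0,0,-0.113,0.097,-0.05,0.02]]' | python3 -m jog|tail -2
echo '[[0,0,0,0,0,0,0.02],[0,0,0,0,0,0.02,0.02],[0,0,0,0,0,0.04,0.02],[0,0,0,0,0,0.06,0.02],[0,0,0,0,0,0.06,0.02]]' | python3 -m jog|tail -2
python3 go.py|head -2
```

```text
opening: 0.0317
gripper_force: 30.0
opening: 0.0319
gripper_force: 30.0
t 4.4 at [ 0.487  -0.2386  0.0656] open 0.0319
yellow bottle [ 1.145e-01 -9.480e-02 -1.000e-04] pad [ 0.0013  0.0019 -0.    ] b->p [-0.1132  0.0967  0.    ]
```

```bash
echo '[[0,0,0,0,0,0.005,0.02],[0,0,0,0,0,0.01,0.02],[0,0,0,0,0,0.012,0.02],[0,0,0,0,0,0.012,0.02],[0,0,0,0,0,0.012,0.02]]' | python3 -m jog
```

```text
clock: 4.9
tool_pos: [0.4896, -0.2411, 0.0574]
tcp_rot: [0.0, 0.991, 0.135, 0.0]
force: [0.3, -1.0, -1.7]
opening: 0.0316
gripper_force: 30.0
```

```bash
echo '[[0,0,0,0,0,0.001,0.02],[0,0,0,0,0,0.002,0.02],[0,0,0,0,0,0.002,0.02],[0,0,0,0,0,0.002,0.02]]' | python3 -m jog; echo '[[0,0,0,0,0,0,0.05],[0,0,0,0,0,0,0.05],[0,0,0,0,0,0,0.05]]' | python3 -m jog
```

```text
clock: 5.3
tool_pos: [0.4906, -0.2412, 0.057]
tcp_rot: [0.0, 0.991, 0.135, 0.001]
force: [-1.9, 2.9, 8.1]
opening: 0.0319
gripper_force: 30.1
clock: 5.6
tool_pos: [0.4892, -0.2409, 0.0548]
tcp_rot: [0.0, 0.991, 0.135, -0.0]
force: [0.1, -0.4, -0.5]
opening: 0.0496
gripper_force: 0.0
```

```bash
echo '[[0,0,0,0,0,-0.03,0.05],[0,0,0,0,0,-0.07,0.07],[0,0,0,0,0,-0.1,0.07],[0,0,0,0,0,-0.1,0.07],[0,0,0,0,0,-0.1,0.07]]' | python3 -m jog >/dev/null
python3 go.py; python3 - <<'E'
from h import *
p=optics.camera_params('top');im=optics.read_camera('top');cv2.imwrite('pics/t1.png',im[:,:,::-1])
for c in HUE:
    for ce,s in blobs(im,c):
        if 190<ce[0]<390 and 140<ce[1]<250: print(c,ce.round(1),s[4],onz(p,ce,.076)[:2].round(4))
E
```

```text
t 6.1 at [ 0.4896 -0.2411  0.1554] open 0.0704
yellow bottle [ 0.1126 -0.098   0.    ] pad [-0.0005 -0.0012 -0.    ] b->p [-0.1131  0.0968 -0.    ]
green bottle [ 8.800e-03 -1.331e-01 -1.000e-04] pad [0.0642 0.0326 0.0001] b->p [0.0554 0.1658 0.0002]
blue bottle [ 1.287e-01 -2.042e-01 -1.000e-04] pad [-0.035   0.0634  0.    ] b->p [-1.637e-01  2.676e-01  1.000e-04]
red bottle [ 0.2682 -0.2843 -0.    ] pad [0.0298 0.0977 0.0001] b->p [-2.384e-01  3.819e-01  2.000e-04]
red [207.7 153.9] 121 [0.6717 0.1044]
red [358.3 199.3] 162 [ 0.5544 -0.294 ]
yellow [331.1 214.5] 89 [ 0.5141 -0.2222]
green [245.9 158.2] 161 [0.6609 0.0029]
green [338.3 198.2] 439 [ 0.5568 -0.2416]
green [289.1 234.5] 61 [ 0.4607 -0.1123]
blue [250.5 196.9] 87 [ 0.5584 -0.0104]
```

```bash
echo '[[0,0,0,0.003,-0.045,0,0.07],[0,0,0,0.006,-0.09,0,0.07],[0,0,0,0.009,-0.12,0,0.07],[0,0,0,0.009,-0.133,0,0.07],[0,0,0,0.009,-0.133,0,0.07]]' | python3 -m jog |sed -n 2p
echo '[[0,0,0,0,0,0.04,0.07],[0,0,0,0,0,0.08,0.07],[0,0,0,0,0,0.1,0.07],[0,0,0,0,0,0.107,0.07],[0,0,0,0,0,0.107,0.07]]' | python3 -m jog |sed -n 2,4p
echo '[[0,0,0,0,0,0,0.02],[0,0,0,0,0,0,0.02],[0,0,0,0,0,0,0.02],[0,0,0,0,0,0,0.02],[0,0,0,0,0,0,0.02]]' | python3 -m jog; echo '[[0,0,0,0,0,0,0.02],[0,0,0,0,0,0,0.02]]' | python3 -m jog; python3 go.py | sed -n 1,3p
```

```text
tool_pos: [0.4609, -0.109, 0.1532]
tool_pos: [0.4615, -0.111, 0.0466]
tcp_rot: [-0.0, 0.991, 0.135, -0.001]
force: [-0.5, 0.1, 0.0]
clock: 7.65
tool_pos: [0.4628, -0.1104, 0.0485]
tcp_rot: [0.0, 0.991, 0.135, 0.001]
force: [1.2, -0.4, 3.2]
opening: 0.0318
gripper_force: 21.3
clock: 7.85
tool_pos: [0.4629, -0.1104, 0.0485]
tcp_rot: [0.0, 0.991, 0.135, 0.0]
force: [0.3, 0.4, 3.6]
opening: 0.0317
gripper_force: 30.0
t 7.85 at [ 0.4629 -0.1104  0.0485] open 0.0317
yellow bottle [1.034e-01 3.510e-02 1.000e-04] pad [-9.700e-03  1.319e-01  1.000e-04] b->p [-0.1131  0.0968 -0.    ]
green bottle [-0.0004 -0.     -0.    ] pad [5.500e-02 1.657e-01 1.000e-04] b->p [5.540e-02 1.658e-01 1.000e-04]
```

```bash
echo '[[0,0,0,0,0,-0.02,0.02],[0,0,0,0,0,-0.05,0.02],[0,0,0,0,0,-0.09,0.02],[0,0,0,0,0,-0.125,0.02],[0,0,0,0,0,-0.125,0.02]]' | python3 -m jog |tail -2
echo '[[0,0,0,0.014,0.04,0,0.02],[0,0,0,0.028,0.08,0,0.02],[0,0,0,0.042,0.125,0,0.02],[0,0,0,0.055,0.166,0,0.02],[0,0,0,0.055,0.166,0,0.02]]' | python3 -m jog |tail -2
echo '[[0,0,0,0,0,0.03,0.02],[0,0,0,0,0,0.06,0.02],[0,0,0,0,0,0.09,0.02],[0,0,0,0,0,0.11,0.02],[0,0,0,0,0,0.11,0.02]]' | python3 -m jog
echo '[[0,0,0,0,0,0.004,0.02],[0,0,0,0,0,0.007,0.02],[0,0,0,0,0,0.007,0.02],[0,0,0,0,0,0.007,0.02]]' | python3 -m jog; python3 go.py | sed -n 1,3p
```

```text
opening: 0.0316
gripper_force: 30.0
opening: 0.0318
gripper_force: 30.0
clock: 9.35
tool_pos: [0.5557, -0.2531, 0.0578]
tcp_rot: [-0.003, 0.991, 0.135, -0.004]
force: [-0.3, -0.3, -1.0]
opening: 0.0315
gripper_force: 30.0
clock: 9.75
tool_pos: [0.5604, -0.2558, 0.057]
tcp_rot: [0.0, 0.991, 0.135, 0.001]
force: [-0.3, -0.1, -1.6]
opening: 0.0319
gripper_force: 30.0
t 9.75 at [ 0.5604 -0.2558  0.057 ] open 0.0319
yellow bottle [ 4.830e-02 -1.311e-01 -1.000e-04] pad [-0.0648 -0.0343 -0.0001] b->p [-0.1131  0.0968 -0.    ]
green bottle [-0.0555 -0.1662 -0.0003] pad [-0.0001 -0.0005 -0.    ] b->p [0.0554 0.1658 0.0003]
```

```bash
echo '[[0,0,0,0,0,0.001,0.02],[0,0,0,0,0,0.002,0.02],[0,0,0,0,0,0.002,0.02]]' | python3 -m jog |sed -n 2,4p; echo '[[0,0,0,0,0,0,0.05],[0,0,0,0,0,0,0.05],[0,0,0,0,0,0,0.05]]' | python3 -m jog |tail -2
echo '[[0,0,0,0,0,-0.03,0.05],[0,0,0,0,0,-0.07,0.07],[0,0,0,0,0,-0.11,0.07],[0,0,0,0,0,-0.11,0.07],[0,0,0,0,0,-0.11,0.07]]' | python3 -m jog >/dev/null
python3 go.py
```

```text
tool_pos: [0.5607, -0.256, 0.0556]
tcp_rot: [0.001, 0.991, 0.135, 0.001]
force: [-1.7, 0.7, 4.3]
opening: 0.0499
gripper_force: 0.0
t 10.85 at [ 0.5606 -0.256   0.1653] open 0.0702
yellow bottle [ 0.0482 -0.1313 -0.0002] pad [-0.0649 -0.0345 -0.0002] b->p [-0.1131  0.0968 -0.    ]
green bottle [-0.0556 -0.1664 -0.0004] pad [-0.0002 -0.0007 -0.    ] b->p [0.0554 0.1658 0.0004]
blue bottle [ 0.0643 -0.2374 -0.0003] pad [-0.0994  0.0301 -0.0001] b->p [-1.638e-01  2.675e-01  2.000e-04]
red bottle [ 2.038e-01 -3.175e-01 -2.000e-04] pad [-0.0347  0.0644  0.0001] b->p [-2.385e-01  3.819e-01  2.000e-04]
```

```bash
echo '[[0,0,0,0.012,-0.045,0,0.07],[0,0,0,0.025,-0.093,0,0.07],[0,0,0,0.038,-0.141,0,0.07],[0,0,0,0.051,-0.189,0,0.07],[0,0,0,0.064,-0.237,0,0.07]]' | python3 -m jog |sed -n 2p
echo '[[0,0,0,0,0,0,0.07],[0,0,0,0,0,0,0.07]]' | python3 -m jog |sed -n 2p
python3 go.py | sed -n '1p;4p'
python3 - <<'E'
from h import *
p=optics.camera_params('wrist');im=optics.read_camera('wrist')
cv2.imwrite('pics/w1.png',im[:,:,::-1])
for ce,s in blobs(im,'blue',200): print(ce.round(0),s,onz(p,ce,.083)[:2].round(4))
E
```

```text
tool_pos: [0.5559, -0.0083, 0.1613]
tool_pos: [0.5565, -0.0089, 0.1617]
t 11.55 at [ 0.5565 -0.0089  0.1617] open 0.0699
blue bottle [ 0.0021  0.0017 -0.    ] pad [-0.1624  0.2688  0.0004] b->p [-0.1646  0.267   0.0004]
[ 29. 155.] [   0  130   59   49 2448] [0.5337 0.1948]
[253. 187.] [237 172  33  32 643] [ 0.5602 -0.0107]
```

View pics/w1.png

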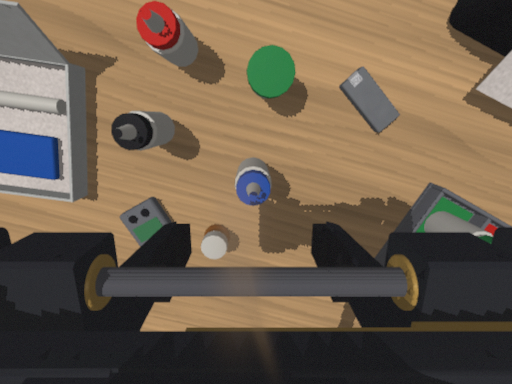

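Wrist view: blue cap at (253,187), giving (0.560, -0.011) and agreeing with the top view; black (133,130) and the pot (271,71) are clear of the fingers. Grasp.

```bash
echo '[[0,0,0,0.002,0.002,0.04,0.07],[0,0,0,0.002,0.002,0.08,0.07],[0,0,0,0.002,0.002,0.105,0.07],[0,0,0,0.002,0.002,0.114,0.07],[0,0,0,0.002,0.002,0.114,0.07]]' | python3 -m jog |sed -n 2,4p
echo '[[0,0,0,0,0,0,0.02],[0,0,0,0,0,0,0.02],[0,0,0,0,0,0,0.02],[0,0,0,0,0,0,0.02],[0,0,0,0,0,0,0.02]]' | python3 -m jog >/dev/null; echo '[[0,0,0,0,0,0,0.02],[0,0,0,0,0,0,0.02]]' | python3 -m jog; python3 go.py | sed -n '1p;4p'
```

```text
tool_pos: [0.5588, -0.0128, 0.0479]
tcp_rot: [-0.0, 0.991, 0.134, -0.002]
force: [-0.2, 0.4, 1.1]
clock: 12.8
tool_pos: [0.5611, -0.0113, 0.0506]
tcp_rot: [0.0, 0.991, 0.135, 0.001]
force: [-0.3, 1.3, 4.2]
opening: 0.0315
gripper_force: 30.0
t 12.8 at [ 0.5611 -0.0113  0.0506] open 0.0315
blue bottle [-0.0017 -0.0018 -0.    ] pad [-1.654e-01  2.657e-01 -2.000e-04] b->p [-1.638e-01  2.675e-01 -1.000e-04]
```

```bash
echo '[[0,0,0,0,0,-0.02,0.02],[0,0,0,0,0,-0.05,0.02],[0,0,0,0,0,-0.09,0.02],[0,0,0,0,0,-0.132,0.02],[0,0,0,0,0,-0.132,0.02]]' | python3 -m jog |tail -2
echo '[[0,0,0,-0.02,0.035,0,0.02],[0,0,0,-0.042,0.07,0,0.02],[0,0,0,-0.064,0.105,0,0.02],[0,0,0,-0.086,0.14,0,0.02],[0,0,0,-0.108,0.175,0,0.02]]' | python3 -m jog |tail -2
echo '[[0,0,0,-0.02,0.035,0,0.02],[0,0,0,-0.04,0.065,0,0.02],[0,0,0,-0.056,0.091,0,0.02],[0,0,0,-0.056,0.091,0,0.02],[0,0,0,-0.056,0.091,0,0.02]]' | python3 -m jog; python3 go.py | sed -n '1p;4p'
```

```text
opening: 0.0315
gripper_force: 30.0
opening: 0.0316
gripper_force: 30.0
clock: 14.3
tool_pos: [0.4727, -0.3116, 0.1804]
tcp_rot: [-0.001, 0.991, 0.134, -0.001]
force: [0.6, 0.5, -0.2]
opening: 0.0317
gripper_force: 30.0
t 14.3 at [ 0.4727 -0.3116  0.1804] open 0.0317
blue bottle [ 0.1633 -0.2678  0.0004] pad [ 0.0001  0.0001 -0.    ] b->p [-0.1632  0.2679 -0.0004]
```

```bash
echo '[[0,0,0,0,0,0.04,0.02],[0,0,0,0,0,0.075,0.02],[0,0,0,0,0,0.105,0.02],[0,0,0,0,0,0.118,0.02],[0,0,0,0,0,0.118,0.02]]' | python3 -m jog |sed -n 2p
echo '[[0,0,0,0,0,0.003,0.02],[0,0,0,0,0,0.006,0.02],[0,0,0,0,0,0.006,0.02],[0,0,0,0,0,0.006,0.02]]' | python3 -m jog |sed -n 2,4p; echo '[[0,0,0,0,0,0.001,0.02],[0,0,0,0,0,0.002,0.02],[0,0,0,0,0,0.002,0.02]]' | python3 -m jog |sed -n 2,4p
```

```text
tool_pos: [0.472, -0.3092, 0.0612]
tool_pos: [0.4743, -0.3121, 0.059]
tcp_rot: [0.001, 0.991, 0.135, 0.001]
force: [-0.5, 0.3, -1.3]
tool_pos: [0.4746, -0.3122, 0.0576]
tcp_rot: [0.001, 0.991, 0.135, 0.001]
force: [-1.7, 1.3, 5.2]
```

Contact at foot height ≈ 7 mm, as it must be. Release and go for red.

```bash
echo '[[0,0,0,0,0,0,0.05],[0,0,0,0,0,0,0.05],[0,0,0,0,0,0,0.05]]' | python3 -m jog |tail -2
echo '[[0,0,0,0,0,-0.03,0.05],[0,0,0,0,0,-0.07,0.07],[0,0,0,0,0,-0.12,0.07],[0,0,0,0,0,-0.12,0.07],[0,0,0,0,0,-0.12,0.07]]' | python3 -m jog >/dev/null
python3 go.py
```

```text
opening: 0.0498
gripper_force: 0.0
t 16.3 at [ 0.4746 -0.3124  0.1777] open 0.0699
yellow bottle [ 1.461e-01 -1.627e-01 -1.000e-04] pad [ 0.033  -0.0659 -0.0001] b->p [-0.1131  0.0968  0.    ]
green bottle [ 0.0423 -0.1978 -0.0005] pad [ 0.0977 -0.0321  0.0001] b->p [0.0554 0.1658 0.0006]
blue bottle [ 0.1622 -0.2689 -0.0004] pad [-0.0015 -0.0013 -0.    ] b->p [-0.1637  0.2676  0.0004]
red bottle [ 3.017e-01 -3.490e-01 -3.000e-04] pad [0.0633 0.033  0.0003] b->p [-0.2384  0.3819  0.0006]
```

```bash
echo '[[0,0,0,0.03,-0.035,0,0.07],[0,0,0,0.06,-0.07,0,0.07],[0,0,0,0.09,-0.105,0,0.07],[0,0,0,0.12,-0.14,0,0.07],[0,0,0,0.151,-0.174,0,0.07]]' | python3 -m jog |sed -n 2p
echo '[[0,0,0,0.03,-0.035,0,0.07],[0,0,0,0.06,-0.07,0,0.07],[0,0,0,0.09,-0.105,0,0.07],[0,0,0,0.12,-0.14,0,0.07],[0,0,0,0.151,-0.175,0,0.07]]' | python3 -m jog |sed -n 2p
echo '[[0,0,0,0,0,0,0.07],[0,0,0,0,0,0,0.07],[0,0,0,0,0,0,0.07]]' | python3 -m jog |sed -n 2,3p
python3 go.py | sed -n '1p;5p'
python3 - <<'E'
from h import *
p=optics.camera_params('wrist');im=optics.read_camera('wrist')
cv2.imwrite('pics/w2.png',im[:,:,::-1])
for ce,s in blobs(im,'red',200): print(ce.round(0),s,onz(p,ce,.083)[:2].round(4))
p=optics.camera_params('top');im=optics.read_camera('top');cv2.imwrite('pics/t2.png',cv2.resize(im[130:260,180:400,::-1],None,fx=3,fy=3))
for c in HUE:
    for ce,s in blobs(im,c):
        if 190<ce[0]<390 and 140<ce[1]<250: print(c,ce.round(1),s[4],onz(p,ce,.083)[:2].round(4))
E
```

```text
tool_pos: [0.5712, -0.1016, 0.1731]
tool_pos: [0.67, 0.107, 0.1726]
tool_pos: [0.6698, 0.1045, 0.1738]
tcp_rot: [0.0, 0.991, 0.135, -0.002]
t 17.6 at [0.6698 0.1045 0.1738] open 0.0701
red bottle [ 0.0021  0.0006 -0.    ] pad [-0.2362  0.3826  0.0009] b->p [-0.2383  0.382   0.0009]
[252. 185.] [236 169  33  34 740] [0.6716 0.1027]
red [364.  204.1] 507 [ 0.5418 -0.307 ]
yellow [333.3 223.8] 402 [ 0.4897 -0.2266]
green [245.8 158. ] 143 [0.6607 0.0029]
green [334.2 199.1] 170 [ 0.5542 -0.2294]
green [345.9 196.2] 97 [ 0.562  -0.2599]
blue [359.5 229.8] 371 [ 0.4751 -0.2945]
```

View pics/w2.png

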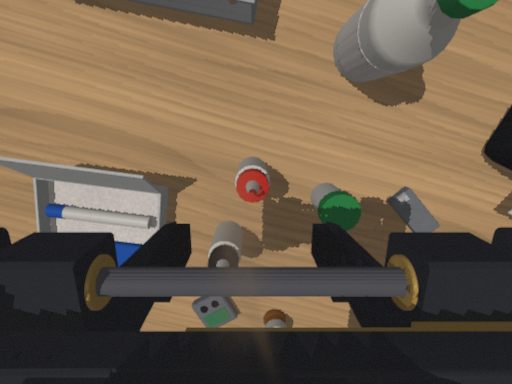

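View pics/t2.png

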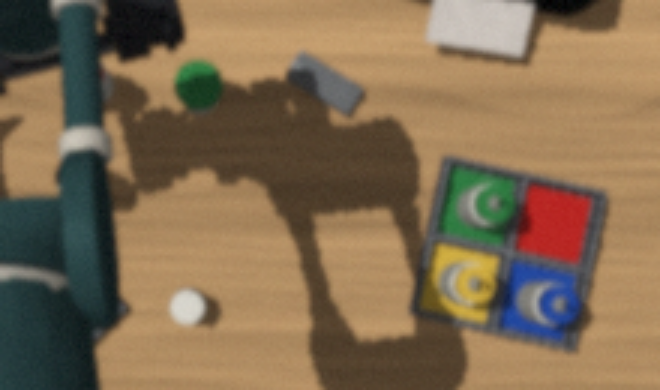

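Wrist view: red cap at (252,185), giving (0.672, 0.103). Top crop: the green, yellow and blue droppers stand upright in their compartments, and the pot is unmoved.

```bash
echo '[[0,0,0,0.002,0.001,0.04,0.07],[0,0,0,0.002,0.001,0.08,0.07],[0,0,0,0.002,0.001,0.11,0.07],[0,0,0,0.002,0.001,0.124,0.07],[0,0,0,0.002,0.001,0.124,0.07]]' | python3 -m jog |sed -n 2,4p
echo '[[0,0,0,0,0,0,0.02],[0,0,0,0,0,0,0.02],[0,0,0,0,0,0,0.02],[0,0,0,0,0,0,0.02],[0,0,0,0,0,0,0.02]]' | python3 -m jog >/dev/null; echo '[[0,0,0,0,0,0,0.02],[0,0,0,0,0,0,0.02]]' | python3 -m jog; python3 go.py | sed -n '1p;5p'
```

```text
tool_pos: [0.6711, 0.1036, 0.0493]
tcp_rot: [-0.0, 0.991, 0.134, -0.003]
force: [-0.5, 0.1, -0.3]
clock: 18.9
tool_pos: [0.6742, 0.105, 0.0529]
tcp_rot: [0.0, 0.991, 0.135, 0.001]
force: [-0.1, -0.3, 4.4]
opening: 0.0314
gripper_force: 30.0
t 18.9 at [0.6742 0.105  0.0529] open 0.0314
red bottle [-0.0023 -0.0001 -0.    ] pad [-2.408e-01  3.818e-01 -2.000e-04] b->p [-2.385e-01  3.819e-01 -2.000e-04]
```

```bash
echo '[[0,0,0,0,0,-0.02,0.02],[0,0,0,0,0,-0.05,0.02],[0,0,0,0,0,-0.09,0.02],[0,0,0,0,0,-0.135,0.02],[0,0,0,0,0,-0.135,0.02]]' | python3 -m jog |tail -2
echo '[[0,0,0,-0.02,0.032,0,0.02],[0,0,0,-0.045,0.072,0,0.02],[0,0,0,-0.07,0.112,0,0.02],[0,0,0,-0.095,0.152,0,0.02],[0,0,0,-0.12,0.191,0,0.02]]' | python3 -m jog |tail -2
echo '[[0,0,0,-0.025,0.04,0,0.02],[0,0,0,-0.05,0.08,0,0.02],[0,0,0,-0.075,0.12,0,0.02],[0,0,0,-0.1,0.16,0,0.02],[0,0,0,-0.12,0.191,0,0.02]]' | python3 -m jog |tail -2;echo '[[0,0,0,0,0,0,0.02],[0,0,0,0,0,0,0.02],[0,0,0,0,0,0,0.02]]' | python3 -m jog; python3 go.py | sed -n '1p;5p'
```

```text
opening: 0.0311
gripper_force: 30.0
opening: 0.0314
gripper_force: 30.0
opening: 0.0311
gripper_force: 30.0
clock: 20.7
tool_pos: [0.5443, -0.3261, 0.186]
tcp_rot: [-0.001, 0.991, 0.135, -0.0]
force: [-0.3, 0.5, -1.5]
opening: 0.031
gripper_force: 30.0
t 20.7 at [ 0.5443 -0.3261  0.186 ] open 0.031
red bottle [ 0.2385 -0.3806  0.0005] pad [-0.0002  0.0012 -0.    ] b->p [-0.2386  0.3818 -0.0005]
```

```bash
echo '[[0,0,0,0,0.001,0.04,0.02],[0,0,0,0,0.001,0.08,0.02],[0,0,0,0,0.001,0.11,0.02],[0,0,0,0,0.001,0.12,0.02],[0,0,0,0,0.001,0.12,0.02]]' | python3 -m jog |sed -n 2p
echo '[[0,0,0,0,0,0.003,0.02],[0,0,0,0,0,0.006,0.02],[0,0,0,0,0,0.006,0.02],[0,0,0,0,0,0.006,0.02]]' | python3 -m jog |sed -n 2,4p; echo '[[0,0,0,0,0,0.001,0.02],[0,0,0,0,0,0.002,0.02],[0,0,0,0,0,0.002,0.02]]' | python3 -m jog |sed -n 2,4p
```

```text
tool_pos: [0.5438, -0.326, 0.0649]
tool_pos: [0.5454, -0.3288, 0.0621]
tcp_rot: [0.001, 0.991, 0.135, 0.001]
force: [0.2, 0.2, -0.7]
tool_pos: [0.5452, -0.3288, 0.0599]
tcp_rot: [0.001, 0.991, 0.135, 0.001]
force: [-0.7, 0.2, 2.4]
```

Contact at foot height 7 mm. Release, rise clear and check.

```bash
echo '[[0,0,0,0,0,0,0.05],[0,0,0,0,0,0,0.05],[0,0,0,0,0,0,0.05]]' | python3 -m jog |tail -2
echo '[[0,0,0,0,0,-0.03,0.05],[0,0,0,0,0,-0.07,0.05],[0,0,0,0,0,-0.12,0.05],[0,0,0,0,0,-0.15,0.05],[0,0,0,0,0,-0.15,0.05]]' | python3 -m jog >/dev/null
echo '[[0,0,0,-0.04,0.03,0,0.05],[0,0,0,-0.08,0.06,0,0.05],[0,0,0,-0.12,0.09,0,0.05],[0,0,0,-0.16,0.12,0,0.05],[0,0,0,-0.2,0.14,0,0.05]]' | python3 -m jog |sed -n 2p
echo '[[0,0,0,0,0,0,0.05],[0,0,0,0,0,0,0.05]]' | python3 -m jog |sed -n 2,4p
python3 - <<'E'
from h import *
p=optics.camera_params('top');im=optics.read_camera('top');a=cv2.resize(im[130:260,180:400,::-1],None,fx=3,fy=3)
b=cv2.resize(optics.read_camera('scene')[120:250,180:330,::-1],None,fx=2,fy=2)
cv2.imwrite('pics/t3.png',np.vstack([a[:330],np.pad(b,((0,0),(0,360),(0,0)))]))
E
```

```text
opening: 0.0498
gripper_force: 0.0
tool_pos: [0.3876, -0.5178, 0.2069]
tool_pos: [0.388, -0.5166, 0.207]
tcp_rot: [-0.001, 0.991, 0.134, -0.0]
force: [-0.0, -0.0, 0.5]
```

View pics/t3.png

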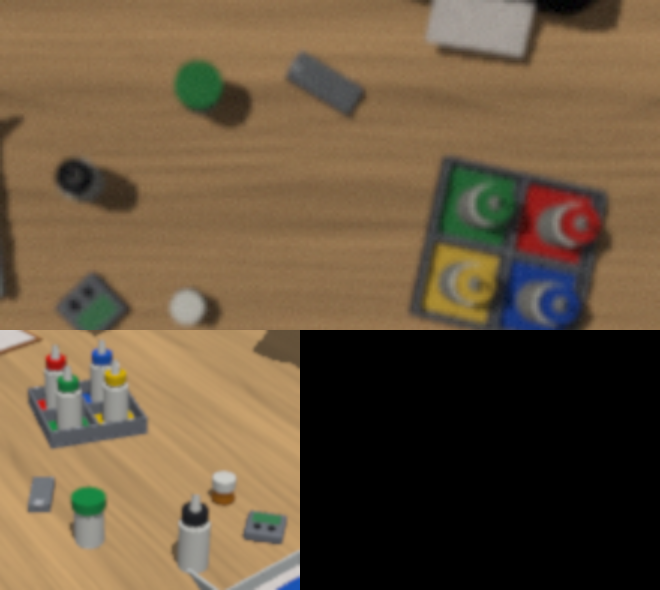

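All four stand upright in their colour's compartment; the black dropper (75,178) and the pot (198,85) are where they were. Handing in.

```bash
python3 -c "
from station import close_job
print(close_job())"
```

```text
the job is handed in; nothing more can be done
None
```

I placed all four coloured droppers upright on the pads of their own colour, left the black dropper and the green pot where they stood, and handed the job in at about 23 s on the clock; no verdict came back.

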